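Push an empty parts box through the flap onto the returns track

TASK

Return the empty parts box standing on top of the drawer unit: with the fingertips, slide it along the top and in through the hanging flap of the returns chute, far enough that it goes over the edge inside and rolls down the roller track to the end stop, then draw the fingers back out so that the flap hangs shut. Push it gently: do not pick it up, pinch it, tip it or flick it, and do not knock it off the unit. Leave the loupe, the round tin and the screwdriver stand where they are.

Things in the scene. Friction and masses are not known exactly. Their poses are not given: they have to be found in the camera images.
- parts_box: the box to send in: a loose empty rectangular box with its lid on, white below, clear above, 56 (its x) x 70 (its y) x 30 mm high, 100 to 210 g. Origin: centre of its underside; z up. It starts on top of the drawer unit, its centre 95 to 118 mm before the flap, turned up to 20 degrees against the hatch and up to 40 mm off its middle
- chute: fixed wooden drawer unit with the returns chute behind it. Its grey top is level, 85 mm above the bench, 420 mm wide (y), from 170 mm before the hatch to an edge 35 mm behind it; there a roller track slopes down, 18 degrees, to the end stop. Origin: on the bench, below the middle of the hatch, in its plane; x points in through the hatch, y to the left seen from the robot, z up
- sill (a point): middle of the hatch on the top of the unit (85 mm above the bench); no step there. The hatch is an opening 126 mm wide and 66 mm high in an upright aluminium front plate 6 mm thick, 180 mm wide, 78 mm high. A clear level cover runs inwards from the plate's top, nothing stands higher: fingers that lean 15 to 45 degrees from upright, tips forward, reach in under the upper edge
- flap (a joint): the flap closing the hatch: a plain aluminium sheet 120 wide x 61 x 3 mm, 30 g, hung from a level pin 65 mm above the unit's top in the plane of the hatch, lower edge 4 mm above the top. 0 = hanging shut (cannot swing out), positive (rad) as its lower edge swings inwards, to 1.4. It takes about 0.3 N to open; the box pushes it open; it rides over what is under it and falls shut within about 1 s
- edge (a point): middle of the inner edge of the level top, 35 mm behind the hatch. Once the centre of the box is past it (its near side then being about 7 mm behind the hatch; push up to 15 mm further if it hesitates) the box tilts onto the free-running steel rollers and runs by itself down the track, 172 mm wide, to the rubber end stop 240 mm behind the hatch; the lower half of the track is open above
- loupe: black watchmaker's eyeglass, 54 mm across its foot, 38 mm high, loose on top of the unit to one side. Origin: centre of its underside
- tin: round aluminium tin with a glass lid, 51 mm across, 22 mm high, loose on top of the unit to the other side. Origin: centre of its underside
- driver_stand: round black stand, 90 mm across, with six upright screwdrivers, 125 mm high in all, loose on the bench beside the unit. Origin: centre of its underside
Not all that is in view belongs to the job. What is shaped like the parts_box but green, purple or red is not meant.

How it is judged:
By the outcome, as a careful person would: the job done as asked, in the order asked, and still so for the second after the job is handed in, with the robot touching nothing.
It also fails if it takes over 48 s, if anything falls off the work surface, if the arm or the gripper's body presses on something with over 40 N, if the wrist force passes 120 N, or if a joint passes its speed limit or range.

ROBOT

A 7-joint arm with a two-finger parallel gripper is mounted at the origin on the work surface. World frame = base frame: x ahead of the robot, y to its left, z up, the work surface at z = 0. Lengths are in m, angles in rad, forces in N, time in s.
With the tool pointing down it reaches from about 0.4 to 0.85 m from the base axis. Payload 10.4 kg.
Tool frame: the origin (TCP) lies between the finger pads; the fingertips stand 19 mm ahead of it and the grasp point (between the pads) is the TCP; z points along the fingers, y is the direction in which the jaws open and shut (so a half turn about z gives the same grasp; the last joint's range is limited). The gripper opens to 85 mm and grips with 20 to 120 N. Pads are 22 mm wide; open, the fingers measure 114 mm over their backs; the gripper's body (76 mm by 85 mm) begins 54 mm behind the grasp point. The pads swing forward as they close: fully open they stand 13 mm farther back than shut.
Start: joints at [-1.309, 0.332, -0.065, 1.46, 0.022, 1.35, -0.088], TCP at [0.176, 0.6, 0.25] pointing down, gripper open.
Joint ranges: [-2.6, 2.6], [-0.5, 2.12], [-1.47, 1.34], [0.16, 2.42], [-1.27, 4.41], [0.06, 2.06], [-2.6, 2.6]. Speed limits (rad/s): [2.22, 2.22, 2.79, 2.79, 3.14, 3.14, 3.14].

INTERFACE

Orientations are given as a unit quaternion [x, y, z, w].
In Python, from workcell import manip gives the robot as it stands.
- The arm moves only by the shell command python3 -m jog 'ROWS' [FORCE]. ROWS is JSON, a list of rows, each an object with "offset": the shift along the tool's x, y, z as a fraction of full scale, a list of three; "rotation": the turn, a rotation vector about the tool's x, y, z as a fraction of full scale, a list of three; "fingers": the opening, from -1 (shut) to 1 (fully open), so that 0 is half open. A call has 1 to 8 rows; each row shifts and turns the commanded pose from where the row before left it, along the tool's axes as they then stand; what a row does not reach is not made up. Full scale, the value 1, is 0.15 m for a shift and 2 rad for a turn. A row lasts 1/8 s, in which the tool goes at most 62.5 mm and 10.7 degrees, less where a joint would pass 70% of its speed; a pose out of reach is approached as far as the arm can. A call with a number of a shift or a turn outside -1 to 1 is refused whole. A call with a gripper value outside its range is refused whole. The fingers move at their own pace and stop on an object; FORCE is the grip in N (left out, the last holds). Time passes only in rows, so rows that do not move let the fingers close. It gives the time, the measured TCP pose, the force and the opening at its end, in the units of the state.
- manip.get_obs(): the state, without advancing time (a new reading comes with each control period).
- manip.camera(name): name is "scene" or "top" or "wrist"; returns the picture (384x512x3 uint8, red, green, blue); there is no depth.
- manip.camera_info(name): a dict with "mtx" (3x3 intrinsics, pixels), "D" ([k1, k2, p1, p2, k3] as OpenCV has them; the pictures are not rectified), "xyz" and "rotation" of the camera in the world. Camera axes: x right, y down, z forward; pixel columns grow to the right and rows downward; lengths in m; the calibration is good to about 2 mm. A picture is of the moment at which its call begins: read the wrist's pose just before it. camera_info takes no time and is no camera call; for the wrist camera it gives the pose at the moment of the call.
- manip.hand_in(): hands the job in, once; it reports no verdict.
Trained networks look in the newest picture that a camera, given by its name, has taken for a name from the list of things; names that differ only in an ending like _2 or _b are one class to them, and where a whole thing is asked for, a point or a joint stands for the part that bears it (a point fixed in the world has none). Each returns a list of dicts, best first, with "conf" (0 to 1); they miss things now and then, are a little off and sometimes report something else, mostly with a low value. They report only what shows in the picture. A call takes as long as a camera call. They do not tell look-alikes from the thing itself.
- manip.recognise(camera, query): "bbox" ([left, top, right, bottom] in pixels, round what is visible of it).
The state is a dict: "clock": time; "joint_pos": joint angles; "joint_velocities": joint speeds; "tau": joint torques, N m; "position": TCP position; "ee_rot": TCP orientation; "ft_force": force on the tool from outside, world axes, zero at the start; "torque": the same for the moment, N m; "grip_width": opening from 0.0 (shut) to 1.0 (fully open).
Only numpy, scipy, OpenCV 4.12 (cv2) and the standard library are available. Lean on these libraries where they do the work, as an engineer would, in place of code of your own. Each camera call takes 0.05 s, during which the arm holds its last target. There are 200 camera calls.

## Working session

There is one attempt and no reset: what is moved stays moved. The work goes in short steps, Python scripts to look and compute and a shell command to move; the robot and the scene stay as the last step left them, time stands still between calls to the robot, and variables do not carry over. Pictures are saved under pics/ and viewed, about 8 in all and at most 12, crops included, and the job is handed in when it is done.

```bash
mkdir -p pics; ls; python3 - <<'E'
from workcell import manip
import cv2,numpy as np
o=manip.get_obs();print(o['clock'],o['position'],o['ee_rot'],o['grip_width'])
ims=[]
for c in("scene","top"):
    im=manip.camera(c);ims.append(im[:,:,::-1]);cv2.imwrite(f'pics/{c}0.png',im[:,:,::-1])
    i=manip.camera_info(c);print(c,{k:np.round(v,4).tolist() for k,v in i.items()})
    for q in("parts_box","chute","flap","loupe","tin","driver_stand"):
        print(q,[(np.round(r['bbox']).tolist(),round(r['conf'],2)) for r in manip.recognise(c,q)][:3])
E
```

```text
pics
0.0 [0.1754921  0.59948144 0.24947144] [ 1.41914525e-01  9.89878634e-01 -7.42036637e-04 -8.66225214e-05] 0.9978204157503106
scene {'mtx': [[393.2158, 0.0, 254.3562], [0.0, 393.2158, 193.5343], [0.0, 0.0, 1.0]], 'D': [-0.1388, 0.0, 0.0, 0.0, 0.0], 'xyz': [0.8782, 0.5653, 0.9568], 'rotation': [0.3202, 0.8991, -0.2796, -0.1042]}
parts_box [([290.0, 175.0, 318.0, 202.0], 0.96), ([323.0, 197.0, 353.0, 229.0], 0.96), ([266.0, 153.0, 288.0, 177.0], 0.56)]
chute [([124.0, 135.0, 318.0, 303.0], 0.75)]
flap []
loupe [([271.0, 230.0, 291.0, 251.0], 0.84)]
tin []
driver_stand [([265.0, 291.0, 304.0, 342.0], 0.74)]
top {'mtx': [[368.5898, 0.0, 256.8055], [0.0, 368.5898, 184.7608], [0.0, 0.0, 1.0]], 'D': [-0.0887, 0.0, 0.0, 0.0, 0.0], 'xyz': [0.3525, 0.123, 0.8415], 'rotation': [-0.7034, 0.7054, -0.0694, 0.0533]}
parts_box [([224.0, 247.0, 262.0, 277.0], 0.9), ([171.0, 251.0, 203.0, 286.0], 0.87), ([238.0, 162.0, 279.0, 198.0], 0.64)]
chute [([161.0, 38.0, 364.0, 222.0], 0.86), ([332.0, 150.0, 357.0, 172.0], 0.66)]
flap [([238.0, 123.0, 294.0, 137.0], 0.64)]
loupe [([172.0, 149.0, 197.0, 177.0], 0.65)]
tin [([331.0, 150.0, 354.0, 173.0], 0.63)]
driver_stand [([98.0, 92.0, 149.0, 148.0], 0.72)]
```

View pics/scene0.png

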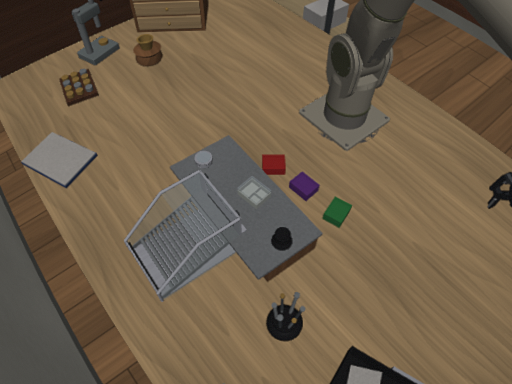

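View pics/top0.png

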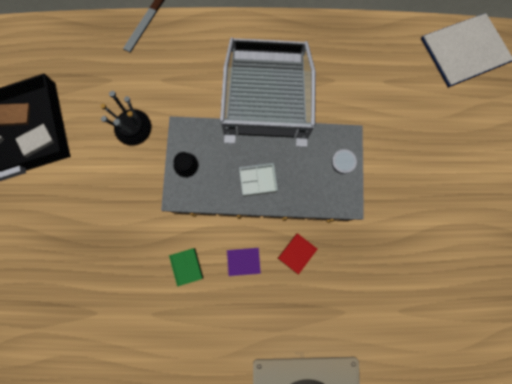

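The white box is at about (258,180) in the top view. The plate and flap are at row ~130, the loupe at (186,164), the tin at (344,161) and the stand at (130,125). The green, purple and red look-alikes lie on the bench.

```bash
cat > h.py <<'E'
from workcell import manip
import cv2,numpy as np
from scipy.spatial.transform import Rotation as R
def rays(c,px,info=None):
    i=info or manip.camera_info(c)
    p=cv2.undistortPoints(np.array(px,float).reshape(-1,1,2),i['mtx'],i['D']).reshape(-1,2)
    d=R.from_quat(i['rotation']).apply(np.c_[p,np.ones(len(p))]);return np.array(i['xyz']),d
def at_z(c,px,z,info=None):
    o,d=rays(c,px,info);return o+d*((z-o[2])/d[:,2])[:,None]
def proj(c,P,info=None):
    i=info or manip.camera_info(c);r=R.from_quat(i['rotation']).inv()
    q=r.apply(np.array(P,float)-i['xyz']);return cv2.projectPoints(q,np.zeros(3),np.zeros(3),np.array(i['mtx']),np.array(i['D']))[0].reshape(-1,2)
E
python3 - <<'E'
from h import *
np.set_printoptions(precision=4,suppress=True)
print('unit',at_z('top',[(170,117),(363,126),(363,219),(163,211)],.085)[:,:2])
print('plate top',at_z('top',[(223,127),(312,131)],.163)[:,:2])
print('flap',at_z('top',[(238,130),(294,133)],.163)[:,:2])
im=cv2.imread('pics/top0.png')
for n,p in (('loupe',(185.5,164)),('tin',(344,161))): print(n,at_z('top',[p],.1)[:,:2])
roi=im[155:205,225:295]; m=(roi.min(2)>150).astype(np.uint8)
cs=max(cv2.findContours(m,0,1)[0],key=cv2.contourArea)
b=cv2.boxPoints(cv2.minAreaRect(cs))+[225,155];print(b, at_z('top',b,.115)[:,:2])
w=at_z('top',b,.115)[:,:2];print('centre',w.mean(0),'sides',[np.linalg.norm(w[i]-w[i-1]) for i in range(4)],'dir',[np.degrees(np.arctan2(*(w[i]-w[i-1])[::-1])) for i in range(4)])
cv2.imwrite('pics/c.png',cv2.resize(im[105:225,155:370],None,fx=3.7,fy=3.7,interpolation=cv2.INTER_CUBIC))
E
```

```text
unit [[ 0.634   0.2922]
 [ 0.6151 -0.1269]
 [ 0.4126 -0.1154]
 [ 0.4305  0.2989]]
plate top [[ 0.5844  0.1717]
 [ 0.5769 -0.0001]]
flap [[0.5784 0.1428]
 [0.5727 0.035 ]]
loupe [[0.5262 0.2526]]
tin [[ 0.5328 -0.0767]]
[[239.4149 170.6114]
 [272.2969 166.2271]
 [275.4148 189.6114]
 [242.5328 193.9956]] [[0.5089 0.141 ]
 [0.518  0.0745]
 [0.4701 0.0689]
 [0.4613 0.1346]]
centre [0.4895 0.1047] sides [np.float64(0.04803265664032202), np.float64(0.06702724822254562), np.float64(0.04824074802524103), np.float64(0.06628485152593629)] dir [np.float64(7.617513829448905), np.float64(-82.22784769875953), np.float64(-173.26398342826639), np.float64(97.59894746417136)]
```

View pics/c.png

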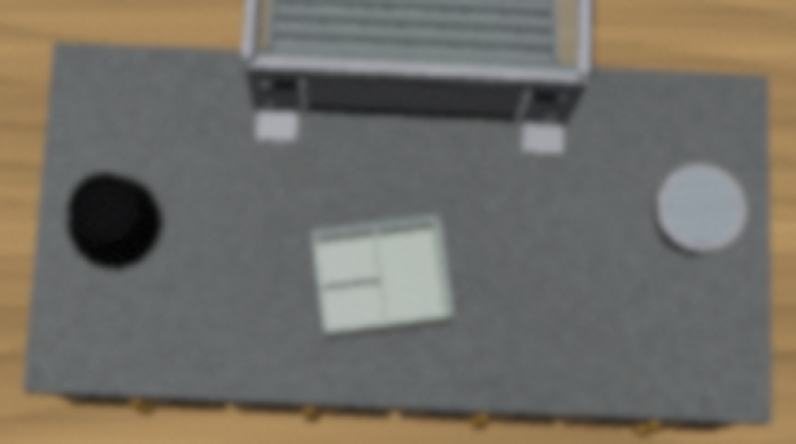

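```bash
cat >> h.py <<'E'
TH=np.radians(-2.5);H=np.array([.5905,.0843,.085])   # hatch frame (sill)
C=R.from_euler('z',TH)
def toC(P): return C.inv().apply(np.array(P)-H)
def plan(tip_c,lean,yaw=0,tip=.019,o=None):
    """units to bring the fingertip centre to tip_c (chute frame, from sill), lean deg, yaw deg rel. chute"""
    o=o or manip.get_obs();q=R.from_quat(o['ee_rot']);p=np.array(o['position'])
    X=np.array([-1,0,0]);M=np.array([[-1,0,0],[0,1,0],[0,0,-1.]]).T
    g=C*R.from_euler('z',yaw,degrees=True)*R.from_matrix(M)*R.from_euler('y',-lean,degrees=True)
    P=C.apply(tip_c)+H-g.apply([0,0,tip])
    print('now tip',toC(p+q.apply([0,0,tip])).round(4),'offset',(q.inv().apply(P-p)/.15).round(3),'rot',((q.inv()*g).as_rotvec()/2).round(3),'offset after rot',(g.inv().apply(P-p)/.15).round(3),'F',np.round(o['ft_force'],2),'t',o['clock'])
E
python3 - <<'E'
from h import *
np.set_printoptions(precision=4,suppress=True)
f=lambda l:np.array(l)/3.7-.36+[155,105]
print('box top/base corners',toC(at_z('top',f([(311,232),(438,215),(453,316),(325,334)]),.115)),toC(at_z('top',f([(453,316),(325,334)]),.085)))
print('plate foot',toC(at_z('top',f([(252,105),(580,122)]),.085)),'plate top',toC(at_z('top',f([(248,72),(584,84)]),.163)))
print('unit',toC(at_z('top',f([(57,44),(767,78),(773,420),(27,388)]),.085)))
print('loupe,tin',toC(at_z('top',f([(112,222),(702,208)]),.105)))
s=cv2.imread('pics/scene0.png')
cv2.imwrite('pics/s.png',cv2.resize(s[130:310,120:330],None,fx=3.3,fy=3.3,interpolation=cv2.INTER_CUBIC))
print(manip.get_obs()['joint_pos']); plan([-.20,.015,.10],30)
E
```

```text
box top/base corners [[-0.0773  0.0548  0.03  ]
 [-0.0648 -0.0141  0.03  ]
 [-0.1204 -0.024   0.03  ]
 [-0.1331  0.0446  0.03  ]] [[-0.1155 -0.0262 -0.    ]
 [-0.1287  0.0453 -0.    ]]
plate foot [[ 0.003   0.0936 -0.    ]
 [ 0.0016 -0.0967 -0.    ]] plate top [[-0.0042  0.09    0.078 ]
 [-0.0024 -0.0857  0.078 ]]
unit [[ 0.0354  0.2096 -0.    ]
 [ 0.0343 -0.2076 -0.    ]
 [-0.1672 -0.2084 -0.    ]
 [-0.1662  0.2099 -0.    ]]
loupe,tin [[-0.0741  0.1655  0.02  ]
 [-0.0515 -0.1629  0.02  ]]
[-1.3086  0.3322 -0.0647  1.4601  0.0216  1.3499 -0.0885]
now tip [-0.437   0.497   0.1464] offset [-2.24  -2.758  0.326] rot [-0.032 -0.261 -0.118] offset after rot [-1.151 -3.213  1.041] F [ 0.45  0.8  -1.03] t 0.7
```

View pics/s.png

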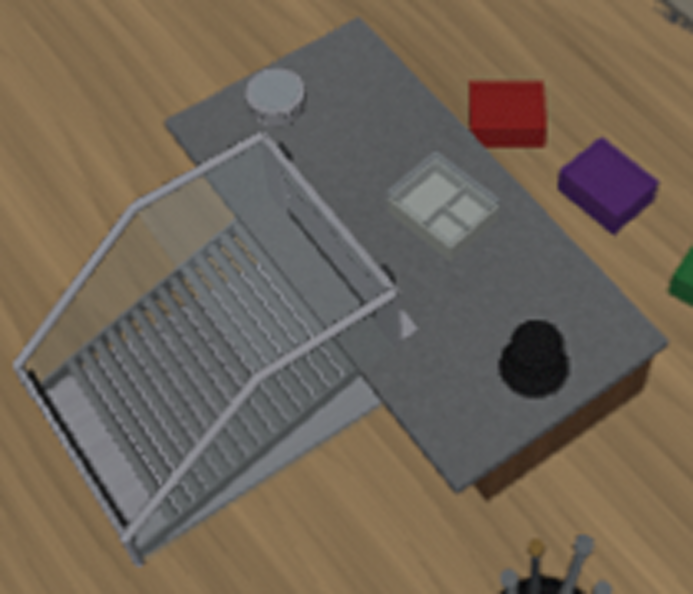

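```bash
python3 -m jog '[{"offset":[0,0,0],"rotation":[0,0,-0.06],"fingers":-0.3},{"offset":[0,0,0],"rotation":[0,0,-0.06],"fingers":-0.3},{"offset":[-0.15,-0.3,0],"rotation":[0,0,0],"fingers":-0.3},{"offset":[-0.15,-0.3,0],"rotation":[0,0,0],"fingers":-0.3},{"offset":[-0.15,-0.3,0],"rotation":[0,0,0],"fingers":-0.3},{"offset":[-0.15,-0.3,0],"rotation":[0,0,0],"fingers":-0.3},{"offset":[-0.15,-0.3,0],"rotation":[0,0,0],"fingers":-0.3},{"offset":[-0.15,-0.3,0],"rotation":[0,0,0],"fingers":-0.3}]' && python3 -c "
from h import *
plan([-.20,.015,.12],0);plan([-.20,.015,.12],30);o=manip.get_obs();print(o['joint_pos'],o['grip_width'])"
```

```text
clock: 1.7
position: [0.2989, 0.3225, 0.2505]
ee_rot: [0.022, 1.0, 0.0, 0.0]
ft_force: [1.5, 0.1, -0.0]
grip_width: 0.351
now tip [-0.3017  0.2253  0.1465] offset [-0.68  -1.401  0.176] rot [ 0.     0.    -0.001] offset after rot [-0.678 -1.402  0.177] F [ 1.53  0.07 -0.04] t 1.7
now tip [-0.3017  0.2253  0.1465] offset [-0.616 -1.401  0.193] rot [ 0.    -0.262 -0.001] offset after rot [-0.435 -1.402  0.475] F [ 1.53  0.07 -0.04] t 1.7
[-0.99792479 -0.08243222  0.06703443  1.92261123  0.00553406  1.30041222
  0.59330413] 0.35073177333780964
```

```bash
python3 -m jog '[{"offset":[-0.14,-0.28,0],"rotation":[0,0,0],"fingers":-0.3},{"offset":[-0.14,-0.28,0],"rotation":[0,0,0],"fingers":-0.3},{"offset":[-0.14,-0.28,0],"rotation":[0,0,0],"fingers":-0.3},{"offset":[-0.04,-0.28,0],"rotation":[0,-0.05,0],"fingers":-0.3},{"offset":[0,-0.28,0],"rotation":[0,-0.05,0],"fingers":-0.3},{"offset":[0,0,0],"rotation":[0,-0.05,0],"fingers":-0.3},{"offset":[0,0,0],"rotation":[0,-0.05,0],"fingers":-0.3},{"offset":[0,0,0],"rotation":[0,-0.062,0],"fingers":-0.3}]' && python3 -c "
from h import *
plan([-.165,.016,.06],30);plan([-.165,.016,.012],30);o=manip.get_obs();print(o['joint_pos'],o['grip_width'])"
```

```text
clock: 2.7
position: [0.3667, 0.1192, 0.2502]
ee_rot: [0.022, 0.977, -0.002, 0.211]
ft_force: [-0.1, 1.1, 0.5]
grip_width: 0.348
now tip [-0.2173  0.0252  0.1479] offset [-0.064 -0.064  0.678] rot [ 0.002 -0.049 -0.001] offset after rot [ 0.004 -0.06   0.681] F [-0.11  1.07  0.47] t 2.7
now tip [-0.2173  0.0252  0.1479] offset [ 0.068 -0.065  0.97 ] rot [ 0.002 -0.049 -0.001] offset after rot [ 0.164 -0.06   0.959] F [-0.11  1.07  0.47] t 2.7
[-0.384342   -0.49733923 -0.19655549  2.2858623   0.17169304  0.99785896
  0.88363471] 0.34793465158444886
```

```bash
python3 -m jog '[{"offset":[0,-0.03,0.15],"rotation":[0,0,0],"fingers":-0.3},{"offset":[0,-0.03,0.15],"rotation":[0,0,0],"fingers":-0.3},{"offset":[0,0,0.14],"rotation":[0,-0.025,0],"fingers":-0.3},{"offset":[0,0,0.12],"rotation":[0,-0.024,0],"fingers":-0.3},{"offset":[0,0,0],"rotation":[0,0,0],"fingers":-0.3}]' && python3 - <<'E'
from h import *
plan([-.163,.015,.012],30);o=manip.get_obs();print(o['joint_pos'],o['grip_width'])
a=manip.camera('wrist')[:,:,::-1];b=manip.camera('top')[:,:,::-1];s=manip.camera('scene')[:,:,::-1]
k=lambda i:cv2.resize(i,(400,300),interpolation=cv2.INTER_AREA)
cv2.imwrite('pics/m1.png',np.vstack([np.hstack([k(a),cv2.resize(b[105:225,155:370],(400,300))]),np.hstack([cv2.resize(s[130:280,160:360],(400,300)),k(s)])]))
E
```

```text
clock: 3.32
position: [0.4017, 0.1073, 0.1732]
ee_rot: [0.023, 0.966, -0.005, 0.257]
ft_force: [-0.6, -1.5, 0.3]
grip_width: 0.35
now tip [-0.1802  0.0147  0.0717] offset [0.099 0.001 0.402] rot [ 0.    -0.002 -0.003] offset after rot [0.1   0.002 0.402] F [-0.56 -1.5   0.32] t 3.325
[-0.17606866 -0.39509121 -0.35870855  2.41545046  0.22792864  0.6701948
  0.83446024] 0.3504206672840407
```

View pics/m1.png

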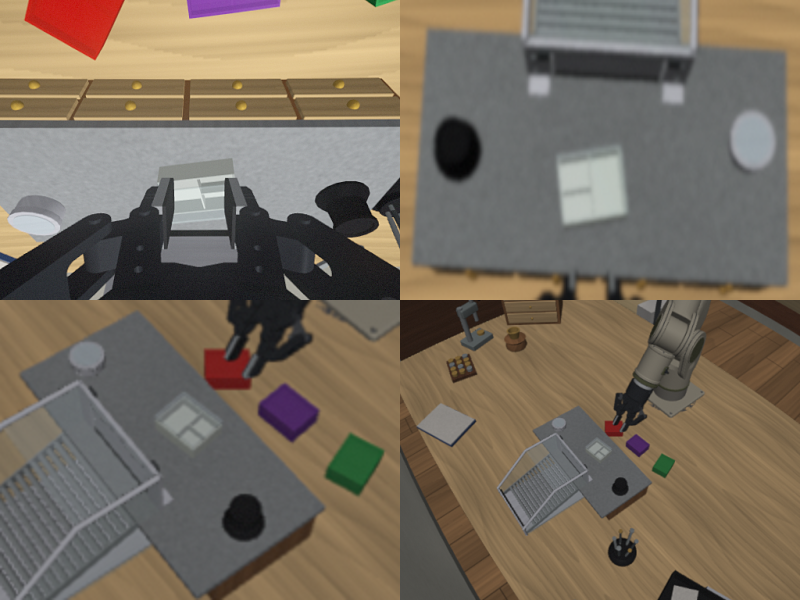

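```bash
python3 - <<'E'
from h import *
o=manip.get_obs();q=R.from_quat(o['ee_rot']);p=np.array(o['position'])
for t in(.006,.012,.019,.027):
  print(t,proj('wrist',[p+q.apply([x,y,t]) for x in(.011,-.011) for y in(.015,-.015,.025,-.025)]).round(0).tolist())
print('cam in tool',q.inv().apply(np.array(manip.camera_info('wrist')['xyz'])-p))
im=manip.camera('wrist')[:,:,::-1];cv2.imwrite('pics/w.png',cv2.resize(im[180:330,150:350],(800,600)))
plan([-.163,.015,.011],22)
E
```

```text
0.006 [[286.0, 235.0], [215.0, 235.0], [310.0, 235.0], [192.0, 235.0], [285.0, 282.0], [217.0, 282.0], [308.0, 282.0], [194.0, 282.0]]
0.012 [[285.0, 230.0], [217.0, 230.0], [308.0, 230.0], [194.0, 230.0], [284.0, 275.0], [218.0, 275.0], [306.0, 275.0], [196.0, 275.0]]
0.019 [[284.0, 224.0], [219.0, 224.0], [306.0, 224.0], [197.0, 224.0], [283.0, 267.0], [220.0, 267.0], [304.0, 267.0], [199.0, 267.0]]
0.027 [[282.0, 218.0], [220.0, 218.0], [303.0, 218.0], [200.0, 218.0], [281.0, 259.0], [222.0, 259.0], [301.0, 259.0], [202.0, 259.0]]
cam in tool [ 0.0675769   0.00155256 -0.12398231]
now tip [-0.1808  0.0157  0.0719] offset [ 0.081 -0.006  0.412] rot [ 0.002  0.067 -0.002] offset after rot [ 0.025 -0.004  0.42 ] F [-0.13  0.62  0.1 ] t 3.525
```

View pics/w.png

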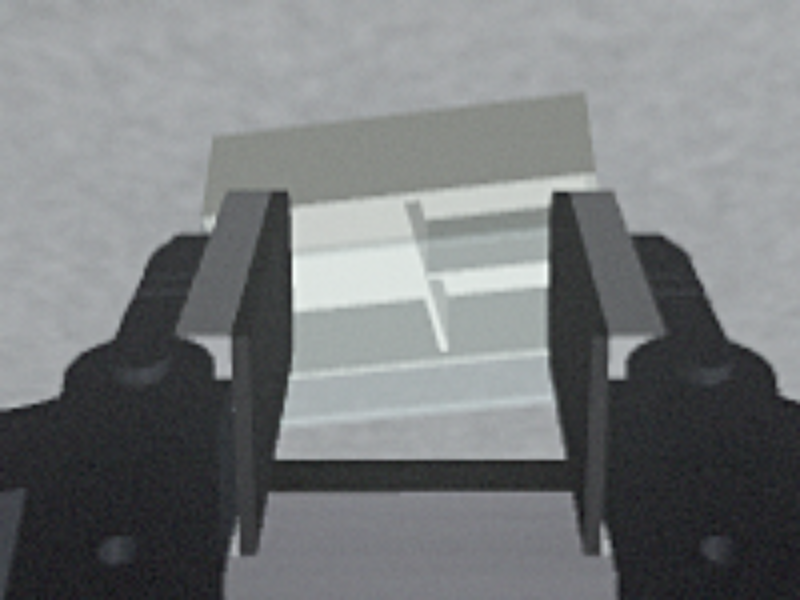

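The wrist view shows the box between and ahead of the fingers. The near pad edge is at row ~228, so at this opening the tips stand about 15 mm ahead of the TCP.

```bash
sed -i 's/tip=.019/tip=.015/' h.py; python3 -m jog '[{"offset":[0.01,0,0.14],"rotation":[0,0.034,0],"fingers":-0.3},{"offset":[0.01,0,0.14],"rotation":[0,0.033,0],"fingers":-0.3},{"offset":[0,0,0.09],"rotation":[0,0,0],"fingers":-0.3},{"offset":[0,0,0],"rotation":[0,0,0],"fingers":-0.3}]' && python3 -c "
from h import *
plan([-.160,.015,.009],22);o=manip.get_obs();print(o['joint_pos'])"
```

```text
clock: 4.03
position: [0.4226, 0.1075, 0.1212]
ee_rot: [0.022, 0.981, -0.003, 0.191]
ft_force: [-1.0, -0.1, 0.3]
grip_width: 0.348
now tip [-0.1631  0.0159  0.0222] offset [ 0.014 -0.006  0.09 ] rot [ 0.001 -0.    -0.001] offset after rot [ 0.014 -0.006  0.09 ] F [-1.   -0.07  0.32] t 4.025
[-0.17310487 -0.17961459 -0.29975513  2.34979475  0.2233059   0.63856876
  0.89039405]
```

```bash
python3 -m jog '[{"offset":[0.005,-0.002,0.03],"rotation":[0,0,0],"fingers":-0.3},{"offset":[0.005,-0.002,0.03],"rotation":[0,0,0],"fingers":-0.3},{"offset":[0.004,-0.002,0.03],"rotation":[0,0,0],"fingers":-0.3},{"offset":[-0.031,0,0.0125],"rotation":[0,0,0],"fingers":-0.3},{"offset":[-0.031,0,0.0125],"rotation":[0,0,0],"fingers":-0.3},{"offset":[-0.031,0,0.0125],"rotation":[0,0,0],"fingers":-0.3},{"offset":[-0.02,0,0.008],"rotation":[0,0,0],"fingers":-0.3}]' && python3 -c "
from h import *
plan([-.140,.015,.009],22)"
```

```text
clock: 4.9
position: [0.4452, 0.1057, 0.109]
ee_rot: [0.023, 0.981, -0.002, 0.191]
ft_force: [-0.1, 0.3, 0.2]
grip_width: 0.352
now tip [-0.1404  0.0151  0.0101] offset [ 0.    -0.     0.008] rot [ 0.002  0.001 -0.002] offset after rot [ 0.    -0.     0.008] F [-0.14  0.31  0.15] t 4.9
```

```bash
python3 -m jog '[{"offset":[-0.025,-0.002,0.011],"rotation":[0,0,0],"fingers":-0.3},{"offset":[-0.025,-0.002,0.011],"rotation":[0,0,0],"fingers":-0.3},{"offset":[-0.025,-0.002,0.011],"rotation":[0,0,0],"fingers":-0.3},{"offset":[-0.025,-0.002,0.011],"rotation":[0,0,0],"fingers":-0.3},{"offset":[-0.025,-0.002,0.011],"rotation":[0,0,0],"fingers":-0.3},{"offset":[-0.025,-0.002,0.011],"rotation":[0,0,0],"fingers":-0.3},{"offset":[-0.025,-0.002,0.011],"rotation":[0,0,0],"fingers":-0.3},{"offset":[-0.025,-0.002,0.011],"rotation":[0,0,0],"fingers":-0.3}]' && python3 - <<'E'
from h import *
plan([-.10,.012,.009],30)
a=manip.camera('wrist')[:,:,::-1];b=manip.camera('top')[:,:,::-1]
cv2.imwrite('pics/m2.png',np.hstack([cv2.resize(a,(400,300)),cv2.resize(b[105:225,155:315],(400,300))]))
print(manip.get_obs()['joint_pos'])
E
```

```text
clock: 5.9
position: [0.4777, 0.1017, 0.1079]
ee_rot: [0.023, 0.981, -0.002, 0.191]
ft_force: [-1.9, -0.1, 0.8]
grip_width: 0.351
now tip [-0.1078  0.0125  0.009 ] offset [-0.034 -0.003  0.021] rot [ 0.001 -0.069 -0.002] offset after rot [-0.031 -0.003  0.025] F [-1.86 -0.08  0.83] t 5.9
[-0.13814946 -0.03198076 -0.26884688  2.25679923  0.28138656  0.5830405
  0.90646337]
```

View pics/m2.png

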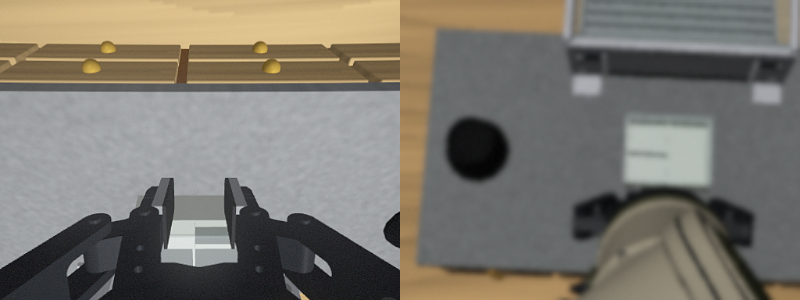

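Box is now square to the hatch and roughly centred. I'll lean further and keep pushing.

```bash
python3 -m jog '[{"offset":[-0.025,0,0.011],"rotation":[0,-0.0175,0],"fingers":-0.3},{"offset":[-0.025,0,0.012],"rotation":[0,-0.0175,0],"fingers":-0.3},{"offset":[-0.025,0,0.013],"rotation":[0,-0.0175,0],"fingers":-0.3},{"offset":[-0.025,0,0.014],"rotation":[0,-0.0175,0],"fingers":-0.3},{"offset":[-0.026,0,0.015],"rotation":[0,0,0],"fingers":-0.3},{"offset":[-0.026,0,0.015],"rotation":[0,0,0],"fingers":-0.3},{"offset":[-0.026,0,0.015],"rotation":[0,0,0],"fingers":-0.3},{"offset":[-0.026,0,0.015],"rotation":[0,0,0],"fingers":-0.3}]' && python3 -c "
from h import *
plan([-.04,.009,.010],30);print(manip.get_obs()['joint_pos'])"
```

```text
clock: 7.0
position: [0.5126, 0.1002, 0.1076]
ee_rot: [0.023, 0.965, -0.004, 0.259]
ft_force: [-1.5, 0.4, -0.1]
grip_width: 0.346
now tip [-0.071   0.0125  0.0096] offset [-0.18  -0.023  0.101] rot [ 0.001  0.001 -0.002] offset after rot [-0.18  -0.023  0.101] F [-1.47  0.38 -0.07] t 7.0
[-0.12687009 -0.0058721  -0.28979768  2.28504675  0.54090388  0.43890573
  0.663071  ]
```

```bash
python3 -m jog '[{"offset":[-0.025,-0.002,0.014],"rotation":[0,0,0],"fingers":-0.3},{"offset":[-0.025,-0.002,0.014],"rotation":[0,0,0],"fingers":-0.3},{"offset":[-0.025,-0.002,0.014],"rotation":[0,0,0],"fingers":-0.3},{"offset":[-0.025,-0.002,0.014],"rotation":[0,0,0],"fingers":-0.3},{"offset":[-0.025,-0.002,0.014],"rotation":[0,0,0],"fingers":-0.3},{"offset":[-0.025,-0.002,0.014],"rotation":[0,0,0],"fingers":-0.3},{"offset":[-0.025,-0.002,0.014],"rotation":[0,0,0],"fingers":-0.3},{"offset":[-0.025,-0.002,0.014],"rotation":[0,0,0],"fingers":-0.3}]' && python3 - <<'E'
from h import *
plan([.0,.009,.010],30)
s=manip.camera('scene')[:,:,::-1];b=manip.camera('top')[:,:,::-1]
cv2.imwrite('pics/m3.png',np.hstack([cv2.resize(s[130:280,120:320],(400,300)),cv2.resize(b[30:180,190:350],(400,375))[:300]]))
E
```

```text
clock: 8.0
position: [0.5467, 0.0962, 0.108]
ee_rot: [0.022, 0.965, -0.004, 0.26]
ft_force: [-0.7, 0.3, -0.1]
grip_width: 0.349
now tip [-0.0368  0.01    0.01  ] offset [-0.212 -0.006  0.123] rot [ 0.001  0.001 -0.002] offset after rot [-0.212 -0.007  0.123] F [-0.69  0.3  -0.14] t 8.0
```

View pics/m3.png

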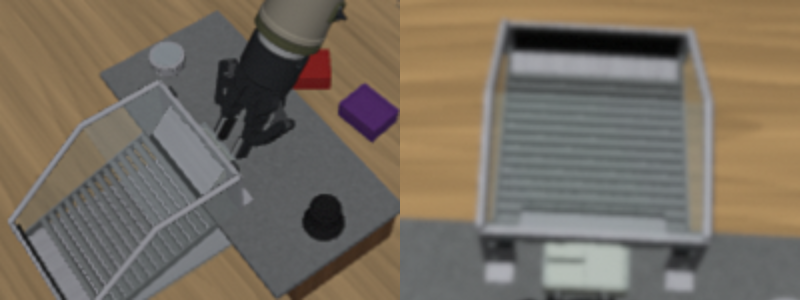

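The flap is lifted over the box, which is centred in the hatch. Continuing.

```bash
python3 -m jog '[{"offset":[-0.025,0,0.0145],"rotation":[0,0,0],"fingers":-0.3},{"offset":[-0.025,0,0.0145],"rotation":[0,0,0],"fingers":-0.3},{"offset":[-0.025,0,0.0145],"rotation":[0,0,0],"fingers":-0.3},{"offset":[-0.025,0,0.0145],"rotation":[0,0,0],"fingers":-0.3},{"offset":[-0.025,0,0.0145],"rotation":[0,0,0],"fingers":-0.3},{"offset":[-0.025,0,0.0145],"rotation":[0,0,0],"fingers":-0.3},{"offset":[-0.025,0,0.0145],"rotation":[0,0,0],"fingers":-0.3},{"offset":[-0.025,0,0.0145],"rotation":[0,0,0],"fingers":-0.3}]' && python3 - <<'E'
from h import *
plan([.01,.009,.010],30)
s=manip.camera('scene')[:,:,::-1];b=manip.camera('top')[:,:,::-1]
cv2.imwrite('pics/m4.png',np.hstack([cv2.resize(s[130:280,120:320],(400,300)),cv2.resize(b[30:180,190:350],(400,375))[:300]]))
E
```

```text
clock: 9.1
position: [0.5814, 0.0947, 0.108]
ee_rot: [0.022, 0.965, -0.004, 0.26]
ft_force: [-1.7, 0.1, 0.8]
grip_width: 0.35
now tip [-0.002   0.01    0.0101] offset [-0.069 -0.006  0.041] rot [ 0.001  0.001 -0.002] offset after rot [-0.069 -0.006  0.041] F [-1.72  0.1   0.82] t 9.1
```

View pics/m4.png

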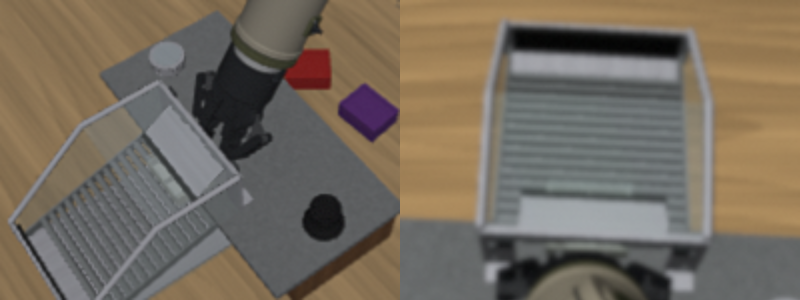

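The box's front shows beyond the flap edge and has not tipped yet. I'll ease it on.

```bash
python3 -m jog '[{"offset":[-0.0175,0,0.01],"rotation":[0,0,0],"fingers":-0.3},{"offset":[-0.0175,0,0.01],"rotation":[0,0,0],"fingers":-0.3},{"offset":[-0.0175,0,0.01],"rotation":[0,0,0],"fingers":-0.3},{"offset":[0,0,0],"rotation":[0,0,0],"fingers":-0.3},{"offset":[0,0,0],"rotation":[0,0,0],"fingers":-0.3},{"offset":[0,0,0],"rotation":[0,0,0],"fingers":-0.3}]' && python3 - <<'E'
from h import *
plan([.01,.009,.010],30)
s=manip.camera('scene')[:,:,::-1];b=manip.camera('top')[:,:,::-1]
cv2.imwrite('pics/m5.png',np.hstack([cv2.resize(s[130:280,120:320],(400,300)),cv2.resize(b[30:180,190:350],(400,375))[:300]]))
E
```

```text
clock: 9.95
position: [0.59, 0.0943, 0.108]
ee_rot: [0.022, 0.965, -0.004, 0.259]
ft_force: [1.0, -0.2, -0.3]
grip_width: 0.347
now tip [0.0066 0.01   0.01  ] offset [-0.02  -0.006  0.012] rot [ 0.001  0.001 -0.002] offset after rot [-0.02  -0.006  0.012] F [ 0.96 -0.21 -0.27] t 9.95
```

View pics/m5.png

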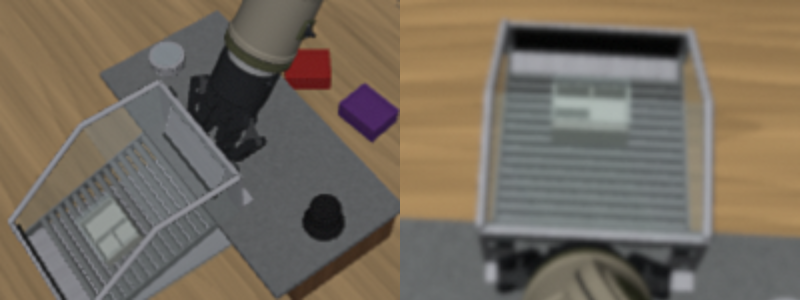

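The box has gone over the edge and is rolling down the track, nearly at the stop. Now I'll draw the fingers straight back out, then up and back.

```bash
python3 -m jog '[{"offset":[0.05,0,-0.028],"rotation":[0,0,0],"fingers":-0.3},{"offset":[0.07,0,-0.04],"rotation":[0,0,0],"fingers":-0.3},{"offset":[0.08,0,-0.046],"rotation":[0,0,0],"fingers":-0.3},{"offset":[0.08,0,-0.046],"rotation":[0,0,0],"fingers":-0.3},{"offset":[0.08,0,-0.046],"rotation":[0,0,0],"fingers":-0.3},{"offset":[0.08,0,-0.046],"rotation":[0,0,0],"fingers":-0.3},{"offset":[0.08,0,-0.046],"rotation":[0,0,0],"fingers":-0.3}]' && python3 -m jog '[{"offset":[0,0,-0.1],"rotation":[0,0.03,0],"fingers":-0.3},{"offset":[0,0,-0.15],"rotation":[0,0.03,0],"fingers":-0.3},{"offset":[0,0,-0.15],"rotation":[0,0,0],"fingers":-0.3},{"offset":[0,0,-0.1],"rotation":[0,0,0],"fingers":-0.3},{"offset":[0,0,0],"rotation":[0,0,0],"fingers":-0.3},{"offset":[0,0,0],"rotation":[0,0,0],"fingers":-0.3},{"offset":[0,0,0],"rotation":[0,0,0],"fingers":-0.3},{"offset":[0,0,0],"rotation":[0,0,0],"fingers":-0.3}]' && python3 - <<'E'
from h import *
plan([.01,.009,.010],30)
s=manip.camera('scene')[:,:,::-1];b=manip.camera('top')[:,:,::-1];cv2.imwrite('pics/top1.png',b)
cv2.imwrite('pics/m6.png',np.hstack([cv2.resize(s[130:280,120:320],(400,300)),cv2.resize(b[30:225,155:370],(400,363))[:]][:1]+[cv2.resize(b[30:225,155:370],(400,300))]))
f=lambda l:np.array(l)
for q in('loupe','tin','parts_box','flap','driver_stand'):print(q,[(np.round(r['bbox']).tolist(),round(r['conf'],2)) for r in manip.recognise('top',q)][:4])
E
```

```text
clock: 10.92
position: [0.4994, 0.0984, 0.1077]
ee_rot: [0.022, 0.965, -0.004, 0.26]
ft_force: [-0.6, 0.5, 0.1]
grip_width: 0.348
clock: 11.92
position: [0.4678, 0.0995, 0.1746]
ee_rot: [0.023, 0.979, -0.003, 0.201]
ft_force: [-0.1, 0.9, 0.2]
grip_width: 0.347
now tip [-0.1174  0.0098  0.0758] offset [-0.596 -0.005  0.738] rot [ 0.001 -0.06  -0.002] offset after rot [-0.504 -0.005  0.803] F [-0.14  0.85  0.18] t 11.925
loupe [([175.0, 150.0, 198.0, 177.0], 0.93)]
tin [([330.0, 150.0, 355.0, 174.0], 0.95)]
parts_box [([170.0, 249.0, 200.0, 287.0], 0.88)]
flap [([241.0, 124.0, 296.0, 137.0], 0.81)]
driver_stand [([100.0, 92.0, 152.0, 147.0], 0.71)]
```

View pics/m6.png

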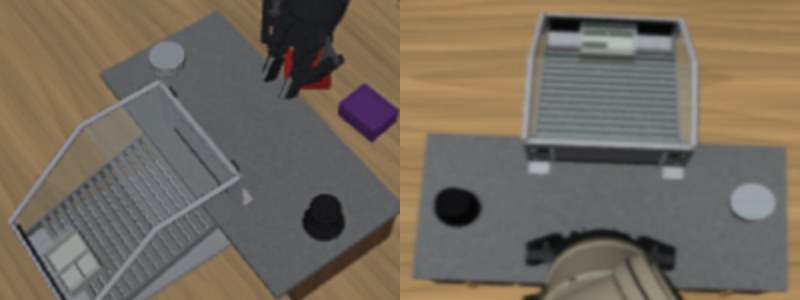

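The box rests at the end stop, the flap looks as it did at the start (slit closed), and the other things have not moved.

```bash
python3 - <<'E'
from h import *
a=cv2.imread('pics/top0.png').astype(int);b=cv2.imread('pics/top1.png').astype(int);d=np.abs(a-b).max(2)
print('flap/hatch diff',d[118:142,225:312].mean(),'loupe',d[145:180,168:202].mean(),'tin',d[145:178,326:360].mean())
print(manip.hand_in())
E
```

```text
flap/hatch diff 3.0301724137931036 loupe 2.30672268907563 tin 3.0463458110516934
the job is handed in; nothing more can be done
None
```

The parts box is at the end stop of the roller track, the flap hangs shut, and the job is handed in at about 12 s on the robot's clock.

- **Push:** I pushed the box with two part-open fingertips, leaning 22 to 30 degrees. That turned it square to the hatch. It went in under the flap near the middle, over the edge, and rolled down by itself. Wrist force readings during the push stayed around 2 N.
- **Withdrawal:** I drew the fingers straight back out of the hatch and then raised them. They are now about 117 mm in front of the hatch and 75 mm above the top, touching nothing.
- **Last checks:** The final scene and top pictures show the box against the stop. The flap, loupe and tin areas match the first top picture to within noise, and the driver stand was found in the same place to within a few pixels.
- **Disagreement:** On the final top picture the recogniser found only the green look-alike when asked for the parts box. That the box reached the stop therefore rests on my viewing of the pictures.

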